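Raise the draught screen and crack the stuck lid of the leaf box

TASK

Gold leaf flies up in the least draught: first fold up all three panels of the gilding board's screen (left, right and back) so that they stand upright round the leaf box. Only then break the box's lid free of its sticky seal without letting it fly open, and finish while still holding it ajar, about two centimetres at the front edge, with the screen standing. Leave the other things on the table where they are.

Things in the scene. Friction and masses are not known exactly. Their poses are not given: they have to be found in the camera images.
- station: gilding board, fixed: pale wood, 160 mm deep (x) by 240 wide (y), top 28 mm above the table; a wooden leaf box (100 x 112 mm, 34 high) is screwed to its middle, and three plywood panels of a folding draught screen are hinged to its left, right and back edges; the front (-x, to the robot) is open. Origin: centre of the board, on the table; x to the back, y left, z up.
- left_screen (a joint): angle of the left screen panel (6 mm plywood, 62 mm from hinge to edge), rad: 0 = lying flat outwards (board's +y), pi/2 (a stop) = upright on the board's edge. Starts anywhere from 0 to 0.25. The hinge is stiff: the panel stays wherever it is left; about 1.5 N at the tab moves it.
- right_screen (a joint): angle of the right screen panel (6 mm plywood, 62 mm from hinge to edge), rad: 0 = lying flat outwards (board's -y), pi/2 (a stop) = upright on the board's edge. Starts anywhere from 0 to 0.25. The hinge is stiff: the panel stays wherever it is left; about 1.5 N at the tab moves it.
- back_screen (a joint): angle of the back screen panel (6 mm plywood, 62 mm from hinge to edge), rad: 0 = lying flat outwards (board's +x), pi/2 (a stop) = upright on the board's edge. Starts anywhere from 0 to 0.25. The hinge is stiff: the panel stays wherever it is left; about 1.5 N at the tab moves it.
- left_screen_tab (a point): gripping point on the dark pull tab in the middle of the left panel's free edge. Tab: in the panel's plane, 24 mm wide along the hinge, 8 mm thick, jutting 35 mm past the edge; the point is 10 mm from its end, 87 mm from the hinge, 25 mm above the table when flat. Hinge line: along the board's x at board y +0.120, 28 mm above the table. Axes: x along the hinge, y away from it, z up when flat.
- right_screen_tab (a point): gripping point on the dark pull tab in the middle of the right panel's free edge. Tab: in the panel's plane, 24 mm wide along the hinge, 8 mm thick, jutting 35 mm past the edge; the point is 10 mm from its end, 87 mm from the hinge, 25 mm above the table when flat. Hinge line: along the board's x at board y -0.120, 28 mm above the table. Axes: x along the hinge, y away from it, z up when flat.
- back_screen_tab (a point): gripping point on the dark pull tab in the middle of the back panel's free edge. Tab: in the panel's plane, 24 mm wide along the hinge, 8 mm thick, jutting 35 mm past the edge; the point is 10 mm from its end, 87 mm from the hinge, 25 mm above the table when flat. Hinge line: along the board's y at board x +0.080, 28 mm above the table. Axes: x along the hinge, y away from it, z up when flat.
- lid (a joint): angle of the leaf box's wooden lid (106 x 114 x 9 mm, 0.12 kg, hinged at the back), rad: 0 = shut, grows as the front edge rises (0.2 = 21 mm there). A rubber lip seal holds it shut: it takes up to about 20 N upward at the pull, then lets go suddenly by 0.06 rad; beyond that the lid swings freely and, unless held (about 1 N), falls back on the seal at 0.07 rad.
- lid_pull (a point): gripping point on the lid's finger pull, a dark upright block near the front edge, 14 mm (x) by 30 mm (y), standing 30 mm above the lid's top. The point is on its axis, 9 mm below its top, 21 mm above the lid, 94 mm above the table when shut, 85 mm in front of the hinge line and 30 mm above it. Axes: x to the back, y left, z up when shut.
- lid_hinge (a point): middle of the lid's hinge line, which runs along the board's y at board x +0.057, 64 mm above the table.
- size_bottle: small round amber bottle with a white cap, 43 mm across, 60 mm high, behind the board on the left, loose, a bystander to be left alone. Origin: centre of its underside.
- glue_stick: upright glue stick, 26 mm across, 89 mm high, beside the right panel, loose, a bystander to be left alone. Origin: centre of its underside.
- lead_holder: black lead holder (pencil-like), 98 mm long, 9 mm thick, lying on the cutting mat at the back left, behind the fixed drawer chest (0.15 m high, from x 0.38 to 0.64, y 0.36 to 0.56; keep the arm clear of it), loose, a bystander to be left alone. Origin: centre of its underside.
- tape_roll: roll of brown tape lying flat, 90 mm across, 48 mm high, to the right, loose, a bystander to be left alone. Origin: centre of its underside.
- eraser: eraser, 60 x 23 x 13 mm, to the right, loose, a bystander to be left alone. Origin: centre of its underside.
- brush: long thin brush, 269 mm, lying to the right at the back, loose, a bystander to be left alone. Origin: centre of its underside.

How it is judged (in metres and radians):
On the way, in this order (a step that is already met when the one before it is completed fails the run):
1. all three screen panels stand upright, the lid still shut (value of joint each of left_screen, right_screen, back_screen above 1.4 rad and value of joint lid below 0.03 rad), for 0.2 s.
2. the lid is broken free of its seal (value of joint lid above 0.1 rad), for 0.1 s.
At the end, for the whole second after the job is handed in: The robot's fingers hold the lid still at 0.11 to 0.33 rad (about 12 to 34 mm open at the front edge), and all three screen panels stand upright (within 0.19 rad) (value of joint each of left_screen, right_screen, back_screen above 1.38 rad and value of joint lid between 0.11 and 0.33 rad and velocity of joint lid between -0.1 and 0.1 rad/s and contact force between the fingers and lid above 0.3 N); the arm keeps its last pose, push and grip.
It fails at once if the lid was opened while the screen was not standing round the box (value of joint lid above 0.06 rad and value of joint any of left_screen, right_screen, back_screen below 1.25 rad).
It fails at once if the lid flew wide open (over 0.5 rad, some 50 mm at the front edge) (value of joint lid above 0.5 rad).
It fails at once if one of the other loose things was knocked about (moved over 3 cm) (distance of any of size_bottle, glue_stick, lead_holder, tape_roll, eraser, brush from where it was at the start of the episode above 0.03 m).
It also fails if it takes over 72 s, if anything falls off the work surface, if the arm or the gripper's body presses on something with over 40 N, if the wrist force passes 120 N, or if a joint passes its speed limit or range.

ROBOT

A 6-joint arm with a two-finger parallel gripper is mounted at the origin on a cart in front of the work surface, level with it; the furniture and walls round the work are solid. World frame = base frame: x ahead of the robot, y to its left, z up, the work surface at z = 0. Lengths are in mm, angles in rad, forces in N, time in s.
With the tool pointing down it reaches from about 275 to 1000 mm from the base axis. Payload 8.4 kg.
Tool frame: the origin (TCP) lies at the centre of the arm's flange, where the gripper is bolted on; the fingertips stand 173 mm ahead of it and the grasp point (between the pads) lies 155 mm ahead of it; z points along the fingers, y is the direction in which the jaws open and shut (so a half turn about z gives the same grasp; the last joint's range is limited). The gripper opens to 85 mm and grips with 20 to 120 N. Pads are 22 mm wide; open, the fingers measure 114 mm over their backs; the gripper's body (76 mm by 85 mm) begins 54 mm behind the grasp point. The pads swing forward as they close: fully open they stand 13 mm farther back than shut.
Start: joints at [1.108, 0.353, 1.633, -0, 1.155, -0.002], TCP at [277.915, 559.815, 404.681] pointing down, gripper open.
Joint ranges: [-2.63, 2.63], [-0.92, 2.1], [0.06, 2.66], [-1.3, 4.44], [0, 2.69], [-3.02, 3.02]. Speed limits (rad/s): [2.22, 2.22, 2.79, 3.14, 3.14, 3.14].

INTERFACE

Orientations are given as [roll, pitch, yaw] about the fixed x, y, z axes, in that order (R = Rz(yaw) Ry(pitch) Rx(roll)).
In Python, from rig import sense, grab_frame, camera_model, sign_off gives the robot as it stands. The module is installed in compiled form; this text tells all that it offers.
- The arm moves only by the tool step_arm, never from a script. Its argument "commands" is a list of rows, each a list of 3 entries, a list of its own where there are three numbers: the shift along the tool's x, y, z in mm, then the turn about the tool's z in rad, then the opening, from 0 (shut) to 1 (fully open). A call has 1 to 20 rows; each row shifts and turns the pose as measured when the row begins, along the tool's axes as they then stand; what a row does not reach is not made up. A row lasts 1/8 s, in which the tool goes at most 62.5 mm and 10.7 degrees, less where a joint would pass 70% of its speed; a pose out of reach is approached as far as the arm can. A call with a gripper value outside its range is refused whole. The fingers move at their own pace and stop on an object; "force" is the grip in N (left out, the last holds). Time passes only in rows, so rows that do not move let the fingers close. It gives the time, the measured TCP pose, the force and the opening at its end, in the units of the state.
- sense(): the state, without advancing time (a new reading comes with each control period).
- grab_frame(name): name is "scene" or "side" or "wrist"; returns the picture (384x512x3 uint8, blue, green, red); there is no depth.
- camera_model(name): a dict with "fx", "fy", "cx", "cy" (pixels), "dist" ([k1, k2, p1, p2, k3] as OpenCV has them; the pictures are not rectified), "R" (3x3) and "t" (3): a world point X has camera coordinates R X + t. Camera axes: x right, y down, z forward; pixel columns grow to the right and rows downward; lengths in mm; the calibration is good to about 2 mm. A picture is of the moment at which its call begins: read the wrist's pose just before it. camera_model takes no time and is no camera call; for the wrist camera it gives the pose at the moment of the call.
- sign_off(): hands the job in, once; it reports no verdict.
The state is a dict: "clock": time; "qpos": joint angles; "qvel": joint speeds; "joint_efforts": joint torques, N m; "eef_pos": TCP position; "tcp_rot": TCP orientation; "contact_force": force on the tool from outside, world axes, zero at the start; "wrist_torque": the same for the moment, N m; "opening": opening from 0.0 (shut) to 1.0 (fully open).
Only numpy, scipy, OpenCV 4.12 (cv2) and the standard library are available. Lean on these libraries where they do the work, as an engineer would, in place of code of your own. Each camera call takes 0.05 s, during which the arm holds its last target. There are 200 camera calls.

## Working session

There is one attempt and no reset: what is moved stays moved. The work goes in short steps, Python scripts to look and compute and a tool call to move; the robot and the scene stay as the last step left them, time stands still between calls to the robot, and variables do not carry over. Pictures are saved under pics/ and viewed, about 8 in all and at most 12, crops included, and the job is handed in when it is done.

Besides the shell and the picture viewer there is one more tool, called after "Request:" by a JSON object that holds its "api" and its "payload". step_arm: Moves the arm, as the interface text tells. Its arguments: {"type":"object","properties":{"commands":{"type":"array","items":{"type":"array"}},"force":{"type":"number"}},"required":["commands"]}

```bash
mkdir -p pics
python3 - <<'E'
from rig import *
import cv2,numpy as np
print(sense())
ims=[grab_frame(n) for n in("scene","side")]
for n,i in zip(("scene","side"),ims):
    cv2.imwrite(f"pics/{n}0.png",i); m=camera_model(n); print(n,m)
cv2.imwrite("pics/both0.png",cv2.resize(ims[0],(800,600)))
cv2.imwrite("pics/both1.png",cv2.resize(ims[1],(800,600)))
E
```

```text
{'clock': 0.0, 'qpos': array([ 1.10758476e+00,  3.53636887e-01,  1.63415456e+00, -2.90899533e-05,
        1.15519428e+00, -2.37579288e-03]), 'qvel': array([-1.26996808e-03,  9.68395435e-05,  6.16690757e-04, -5.57208964e-04,
        1.70011246e-03,  9.40278334e-04]), 'joint_efforts': array([-4.62963126e-04, -6.05243111e+01, -3.42061365e+01, -9.31750105e-05,
        9.40108235e-03, -5.60659078e-05]), 'eef_pos': array([277.81692483, 559.58701754, 403.95980587]), 'tcp_rot': array([-3.14019952e+00,  2.32875084e-05,  2.68076865e+00]), 'contact_force': array([-0.29496276,  1.18756007,  0.84086162]), 'wrist_torque': array([-0.05272863, -0.04583581, -0.03885502]), 'opening': 0.9997594249758537}
scene {'fx': 367.77860742435564, 'fy': 367.77860742435564, 'cx': 258.67385895964605, 'cy': 185.4950660725784, 'dist': array([0.02217095, 0.        , 0.        , 0.        , 0.        ]), 'R': array([[ 0.44632011, -0.89460908, -0.02174724],
       [-0.61135321, -0.28707702, -0.73745104],
       [ 0.65348727,  0.34243448, -0.67505038]]), 't': array([-344.33549947,  390.56810331,  940.63255089])}
side {'fx': 352.5155333527098, 'fy': 352.5155333527098, 'cx': 255.2028907675109, 'cy': 196.60324151925434, 'dist': array([-0.06077551,  0.        ,  0.        ,  0.        ,  0.        ]), 'R': array([[-0.97145682, -0.23714036, -0.00600781],
       [-0.14164767,  0.60020968, -0.78720027],
       [ 0.1902829 , -0.76388008, -0.61666817]]), 't': array([ 564.31270859,  218.60300818, 1169.30992306])}
```

View pics/both0.png

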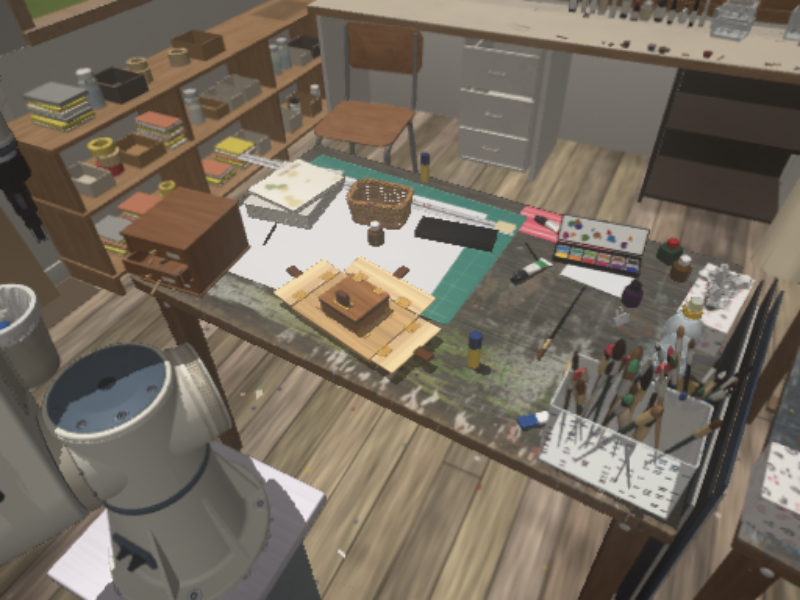

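View pics/both1.png

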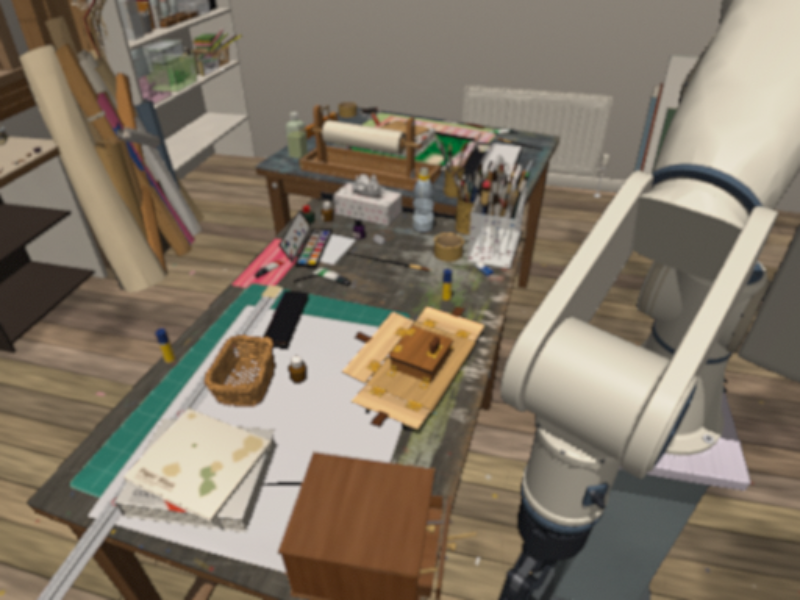

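Scene view: the board is centred near (355,315) in the scaled picture, with tabs at left (293,270), back (401,271) and right (424,352), and the pull at (343,297). Side view: back tab (362,337), left tab (378,418), pull (434,345). I'll triangulate these first.

```bash
cat > h.py <<'E'
from rig import *
import cv2,numpy as np
np.set_printoptions(precision=3,suppress=True)
def ray(m,p):
    K=np.array([[m["fx"],0,m["cx"]],[0,m["fy"],m["cy"]],[0,0,1]])
    u=cv2.undistortPoints(np.array([[p]],float),K,np.array(m["dist"]))[0,0]
    R=np.array(m["R"]);t=np.array(m["t"])
    return -R.T@t, R.T@np.array([u[0],u[1],1])
def onz(m,p,z):
    c,d=ray(m,p); return c+d*(z-c[2])/d[2]
def tri(m1,p1,m2,p2):
    c1,d1=ray(m1,p1);c2,d2=ray(m2,p2);d1/=np.linalg.norm(d1);d2/=np.linalg.norm(d2)
    s=np.linalg.lstsq(np.c_[d1,-d2],c2-c1,rcond=None)[0]
    a=c1+s[0]*d1;b=c2+s[1]*d2
    return (a+b)/2,np.linalg.norm(a-b)
def proj(m,X):
    K=np.array([[m["fx"],0,m["cx"]],[0,m["fy"],m["cy"]],[0,0,1]])
    return cv2.projectPoints(np.array(X,float).reshape(-1,1,3),cv2.Rodrigues(np.array(m["R"]))[0],np.array(m["t"]),K,np.array(m["dist"]))[0][:,0]
E
python3 - <<'E'
from h import *
s=1.5625
a=camera_model("scene");b=camera_model("side")
P={"L":((293,270),(378,418)),"B":((401,271),(362,337)),"R":((424,352),None),"pull":((343,297),(434,345))}
for k,(p,q) in P.items():
    p=np.array(p)/s
    print(k,onz(a,p,94 if k=="pull" else 28), tri(a,p,b,np.array(q)/s) if q else "")
i=cv2.imread("pics/scene0.png")[155:245,165:300]; j=cv2.imread("pics/side0.png")[185:280,210:320]
A=cv2.resize(i,None,fx=4.4,fy=4.4,interpolation=cv2.INTER_CUBIC)
cv2.imwrite("pics/crop.png",A)
E
```

```text
L [586.738 204.27   28.   ] (array([576.145, 194.933,  39.465]), np.float64(0.22736453616660102))
B [692.963 -31.432  28.   ] (array([680.236, -37.259,  38.548]), np.float64(2.716093089739283))
R [ 485.804 -188.492   28.   ] 
pull [498.611   4.896  94.   ] (array([500.329,   7.553,  89.843]), np.float64(3.1096898262481267))
```

View pics/crop.png

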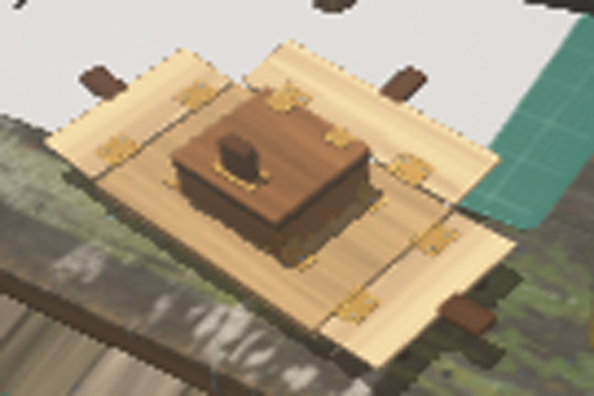

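Crop: all three panels are nearly flat with the tabs visible, and the pull stands at the lid's front. This gives board centre about (536,8) and yaw about -0.25. Next I'll check the wrist camera's mounting and the bystanders, then look from above.

Run:
```python
from h import *
from scipy.spatial.transform import Rotation as Ro
s=1.5625
a=camera_model("scene");st=sense();m=camera_model("wrist")
T=Ro.from_euler("xyz",st["tcp_rot"]).as_matrix()
c=-np.array(m["R"]).T@m["t"]
print("cam in tool",T.T@(c-st["eef_pos"]), (np.array(m["R"])@T), m["fx"],m["cx"],m["cy"])
print("T",T)
print("glue base",onz(a,np.array([474,366])/s,0),"top",onz(a,np.array([475,335])/s,89),"bottle",onz(a,np.array([376,243])/s,0))
# view pose: TCP target
```

```text
cam in tool [84.559 -0.504 29.407] [[ 0.     1.    -0.   ]
 [-0.945 -0.    -0.326]
 [-0.326  0.     0.945]] 309.40431211388614 251.18721616631436 193.55102598115445
T [[-0.896  0.445 -0.001]
 [ 0.445  0.896 -0.001]
 [ 0.    -0.001 -1.   ]]
glue base [ 517.754 -286.844    0.   ] top [ 519.77  -282.452   89.   ] bottle [793.99   92.946   0.   ]
```

Request:
{"api": "step_arm", "payload": {"commands": [[[-46,-32,-5],0,1],[[-46,-32,-5],0,1],[[-46,-32,-5],0,1],[[-46,-32,-5],0,1],[[-46,-32,-5],0,1],[[-46,-32,-5],0,1],[[-46,-32,-5],0,1],[[-46,-32,-5],0,1],[[-46,-32,-5],0,1],[[-46,-32,-5],0,1],[[0,0,0],0.18,0.55],[[0,0,0],0.18,0.55],[[0,0,0],0.18,0.55],[[0,0,0],0.18,0.55],[[0,0,0],0.18,0.55],[[0,0,0],0.18,0.55],[[0,0,0],0.18,0.55],[[0,0,0],0.1,0.55],[[0,0,0],0,0.55]]}}

```text
clock: 2.48
eef_pos: [554.4, 51.3, 450.0]
tcp_rot: [-3.135, 0.006, 1.278]
contact_force: [0.5, -0.9, -0.7]
opening: 0.552
```

Run:
```python
from h import *
st=sense();m=camera_model("wrist");im=grab_frame("wrist")
print(st["clock"],st["eef_pos"],st["tcp_rot"],st["opening"],st["contact_force"])
import pickle;pickle.dump((m,im,st),open("w1.pkl","wb"))
cv2.imwrite("pics/w1.png",cv2.resize(im,(800,600),interpolation=cv2.INTER_CUBIC))
```

```text
2.475 [554.375  51.338 450.038] [-3.135  0.006  1.278] 0.5524199291216192 [ 0.517 -0.882 -0.67 ]
```

View pics/w1.png

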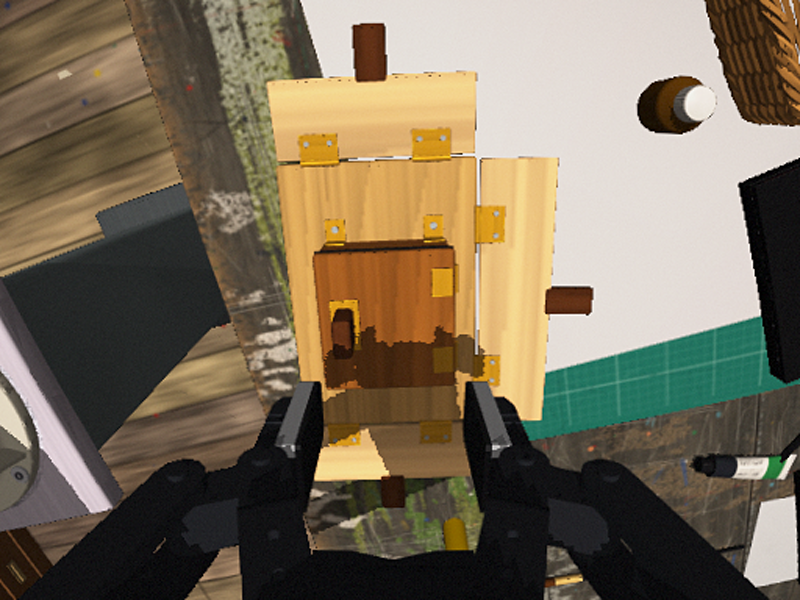

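Wrist view: the left tab's end is at (369,24), the back tab's at (592,300) and the right tab's at (393,506). The board's left hinge line runs (279,163)–(475,157), its front edge (279,163)–(298,375), and the back seam (479,160)–(478,355). The pull's top is at about (343,325).

```bash
cat > b.py <<'E'
from h import *
import pickle
m,im,st=pickle.load(open("w1.pkl","rb"));s=1.5625
f=lambda p,z:onz(m,np.array(p)/s,z)
E
python3 - <<'E'
from b import *
a,b,c,d=[f(p,28) for p in((279,163),(477,157),(298,375),(478,355))]
print("corners",a,b,np.linalg.norm(a-b),"front",c,"backseam",d)
u=b-a;print("yaw from left hinge",np.arctan2(u[1],u[0]),"from front",np.arctan2(*(-(c-a)[[0,1]]*[-1,1])) )
v=a-c;print("front edge y-dir yaw",np.arctan2(-v[0],v[1])); v=b-d;print("seam yaw",np.arctan2(-v[0],v[1]))
lb=[f(p,73) for p in((315,252),(455,248))];print("lid? ",lb)
for psi in(np.arctan2(u[1],u[0]),):
  ex=np.array([np.cos(psi),np.sin(psi),0]);ey=np.array([-ex[1],ex[0],0])
  C=(a+b)/2-120*ey; C[2]=0; print("C",C)
  print("front x",[(p-C)@ex for p in(a,c)],"back",[(p-C)@ex for p in(b,d)])
  def onplane(p,n,off):
    o,r=ray(m,np.array(p)/s);t=(off-(o-C)@n)/(r@n);X=o+t*r-C;return np.array([X@ex,X@ey,X[2]])
  print("L end",onplane((369,24),ex,0),"edge",onplane((370,78),ex,0))
  print("R end",onplane((393,506),ex,0),"edge",onplane((393,479),ex,0))
  print("B end",onplane((592,300),ey,0),"edge",onplane((548,300),ey,0))
  X=f((343,320),103)-C;print("pull top",X@ex,X@ey)
E
```

```text
corners [482.991 137.666  28.   ] [633.619  96.89   28.   ] 156.0494772702728 front [432.068 -42.638  28.   ] backseam [594.284 -69.696  28.   ]
yaw from left hinge -0.2643706165785978 from front -0.2752623904323488
front edge y-dir yaw -0.2752623904323488
seam yaw -0.2318801076656801
lid?  [array([496.794,  69.29 ,  73.   ]), array([596.33 ,  42.607,  73.   ])]
C [526.949   1.447   0.   ]
front x [np.float64(-78.0247386351364), np.float64(-80.06535311051854)] back [np.float64(78.0247386351364), np.float64(83.58506258509428)]
L end [  0.    206.047  86.204] edge [  0.    172.637  99.364]
R end [  -0.    -293.183  -50.274] edge [  -0.    -283.26   -88.514]
B end [180.035   0.     31.741] edge [142.405   0.     29.012]
pull top -25.572693557697843 15.038083834331685
```

```bash
cat >> b.py <<'E'
psi=-0.263
ex=np.array([np.cos(psi),np.sin(psi),0]);ey=np.array([-ex[1],ex[0],0]);C=np.array([526.9,1.4,0])
def cyl(p,n,off,r):
    o,d=ray(m,np.array(p)/s);o=o-C
    A=np.array([o@n-off,o[2]-28]);B=np.array([d@n,d[2]])
    out=[]
    for t in np.roots([B@B,2*A@B,A@A-r*r]):
        if np.isreal(t):
            X=o+t.real*d;out.append((np.array([X@ex,X@ey,X[2]]),np.arctan2(X[2]-28,X@n-off)))
    return out
E
python3 - <<'E'
from b import *
for nm,n,off,e,g in(("L",ey,120,(369,24),(370,77)),("R",-ey,120,(393,506),(393,479)),("B",ex,80,(592,300),(548,300))):
    print(nm,"end",cyl(e,n,off,97),"edge",cyl(g,n,off,62))
cv2.imwrite("pics/z.png",np.hstack([cv2.resize(im[180:250,190:270],(480,420),interpolation=cv2.INTER_CUBIC),cv2.resize(im[290:360,220:280],(300,420)[:2],interpolation=cv2.INTER_CUBIC)]))
E
```

```text
L end [(array([ -2.173, 216.904,  32.305]), np.float64(0.04439860585904325)), (array([ -0.831, 211.083,  61.359]), np.float64(0.3510739519109067))] edge [(array([ -3.48 , 181.601,  20.981]), np.float64(-0.1134549985238473)), (array([ -2.188, 178.752,  47.803]), np.float64(0.3251016858932132))]
R end [(array([   2.474, -216.887,   32.674]), np.float64(0.04820103554542735)), (array([   5.607, -132.812,  124.15 ]), np.float64(1.4383302587938238))] edge [(array([   3.513, -181.741,   33.656]), np.float64(0.09134871097606112)), (array([   5.222, -136.897,   87.653]), np.float64(1.294764098441691))]
B end [(array([176.112,   3.169,  41.095]), np.float64(0.1354156211735565)), (array([156.323,  19.956,  87.865]), np.float64(0.6651318057479602))] edge [(array([141.948,   0.403,  30.528]), np.float64(0.04078969050811777)), (array([131.664,  11.715,  62.276]), np.float64(0.5857686465050597))]
```

View pics/z.png

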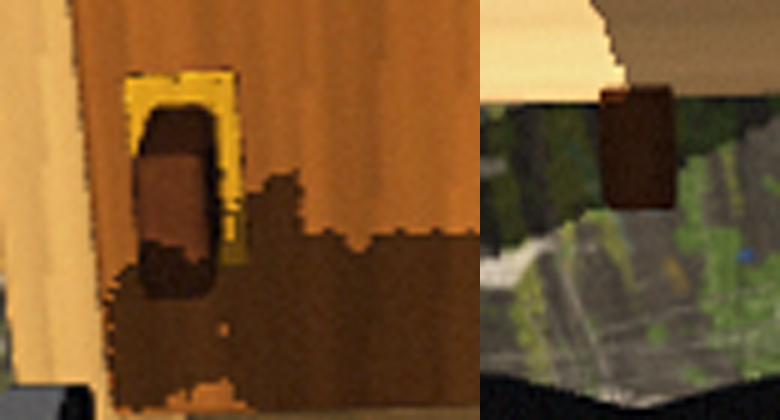

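```bash
cat >> b.py <<'E'
from scipy.spatial.transform import Rotation as Ro
def W(x,y,z): return C+x*ex+y*ey+np.array([0,0,z])   # board -> world
def plan(wps,yaw=None):
    """rows from current pose through world TCP waypoints"""
    q=sense();T=Ro.from_euler("xyz",q["tcp_rot"]).as_matrix();p=q["eef_pos"]
    print("clk",q["clock"],"eef",p,"rot",q["tcp_rot"],"board",[(p-C)@ex,(p-C)@ey,p[2]],"open",q["opening"],"F",q["contact_force"])
    if yaw is not None: print("turn about tool z",-(yaw-q["tcp_rot"][2]))
    for w in wps:
        w=np.array(w);print("to",w,"delta",T.T@(w-p),"len",np.linalg.norm(w-p));p=w
E
python3 - <<'E'
from b import *
X=f((342.7,339.8),103)-C;print("pull top",X@ex,X@ey)
plan([W(-2,206.5,280),W(-2,206.5,35+153)],-0.26+np.pi/2)
E
```

```text
pull top -26.72156615660573 -0.09650824203365868
clk 2.525 eef [554.399  51.342 450.054] rot [-3.135  0.006  1.279] board [np.float64(13.569746849241717), np.float64(55.373714254997886), np.float64(450.05395968142153)] open 0.5475609150734205 F [-0.238  0.059  0.876]
turn about tool z -0.03148243648170723
to [578.654 201.319 280.   ] delta [151.69  -18.689 169.236] len 228.03491062414116
to [578.654 201.319 188.   ] delta [ 0.579  0.641 91.996] len 92.0
```

Request:
{"api": "step_arm", "payload": {"commands": [[[0,0,0],-0.031,0.55],[[38,-4.7,42],0,0.55],[[38,-4.7,42],0,0.55],[[38,-4.7,42],0,0.55],[[38,-4.7,42],0,0.55],[[0,0,0],0,0.55]]}}

```text
clock: 3.28
eef_pos: [574.7, 206.3, 277.8]
tcp_rot: [-3.139, 0.005, 1.327]
contact_force: [-0.4, -0.4, -0.0]
opening: 0.55
```

Run:
```python
from b import *
plan([W(-2,206.5,280),W(-2,206.5,35+153)],-0.26+np.pi/2)
i=grab_frame("wrist");m2=camera_model("wrist");k=grab_frame("side")
pickle.dump((m2,i,sense()),open("w2.pkl","wb"))
cv2.imwrite("pics/w2.png",np.hstack([cv2.resize(i[100:384,100:420],(480,426)),cv2.resize(k[190:300,210:290],(310,426))]))
```

```text
clk 3.275 eef [574.731 206.266 277.755] rot [-3.139  0.005  1.327] board [np.float64(-7.074540208714134), np.float64(210.2564381697317), np.float64(277.7545108113705)] open 0.5501012039987025 F [-0.385 -0.378 -0.006]
turn about tool z 0.016246472486995733
to [578.654 201.319 280.   ] delta [-3.865  4.996 -2.239] len 6.701045272875436
to [578.654 201.319 188.   ] delta [ 0.463  0.234 91.999] len 92.0
```

View pics/w2.png

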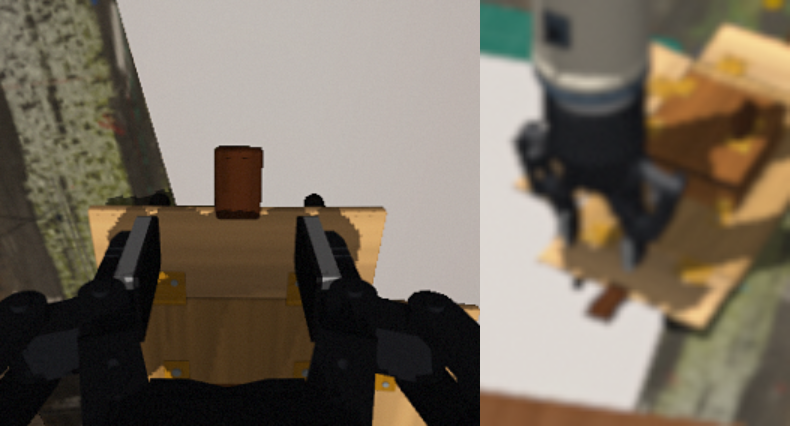

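Run:
```python
import b
from b import *
b.m=pickle.load(open("w2.pkl","rb"))[0]
for p,r in(((239,156),97),((239,146),97),((239,210),62)):
    q=(np.array(p)/1.5+100)*1.5625
    print(cyl(q,ey,120,r))
```

```text
[(array([  2.178, 176.789, -50.639]), np.float64(-0.9453614589348769)), (array([ -1.14 , 214.98 ,  47.691]), np.float64(0.204424940263074))]
[(array([  1.682, 187.41 , -41.749]), np.float64(-0.8024550765939172)), (array([ -0.96 , 216.47 ,  38.127]), np.float64(0.10459594599974692))]
[(array([  2.483, 146.763, -27.926]), np.float64(-1.1244625508408146)), (array([  0.026, 181.281,  37.415]), np.float64(0.15244046389208826))]
```

Request:
{"api": "step_arm", "payload": {"commands": [[[-4,6,20],0.016,0.55],[[0,0,35],0,0.55],[[0,0,32],0,0.55],[[0,0,0],0,0.55]]}}

```text
clock: 3.88
eef_pos: [583.9, 194.6, 195.3]
tcp_rot: [3.133, -0.001, 1.305]
contact_force: [0.4, -0.4, 1.7]
opening: 0.55
```

Run:
```python
from b import *
plan([W(-1,206.5,191)],-0.26+np.pi/2)
i=grab_frame("wrist");cv2.imwrite("pics/w3.png",i[150:384,100:420])
```

```text
clk 3.875 eef [583.905 194.589 195.32 ] rot [ 3.133 -0.001  1.305] board [np.float64(4.819456043550871), np.float64(201.36634905419035), np.float64(195.32034894295126)] open 0.5496046089535972 F [ 0.426 -0.422  1.661]
turn about tool z -0.00597227537936873
to [579.62  201.059 191.   ] delta [ 5.112 -5.874  4.272] len 8.881770975717235
```

View pics/w3.png

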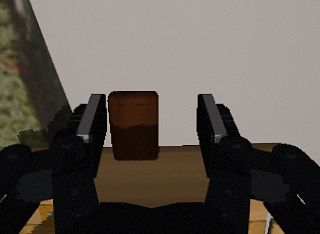

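Request:
{"api": "step_arm", "payload": {"commands": [[[5,-7,4],0,0.55],[[0,0,0],0,0.55],[[0,0,0],0,0.55]]}}

```text
clock: 4.3
eef_pos: [580.3, 201.8, 196.1]
tcp_rot: [3.126, -0.005, 1.304]
contact_force: [0.5, -0.1, -0.2]
opening: 0.548
```

Run:
```python
from b import *
plan([W(-1,206.5,191)],-0.26+np.pi/2)
i=grab_frame("wrist");g=i[150:330,150:370].astype(int)
# tab columns: brownish (r>b+15) dark, rows full 245-300
mk=(i[:,:,2].astype(int)>i[:,:,0]+15)&(i[:,:,2]<110)
for r in(255,265,275): 
    c=np.where(mk[r])[0]; print(r,c[(c>180)&(c<320)][[0,-1]] if len(c) else None)
plan([W(-1,206.5,191)])
```

```text
clk 4.3 eef [580.347 201.787 196.07 ] rot [ 3.126 -0.005  1.304] board [np.float64(-0.4871709157868757), np.float64(207.39164754193527), np.float64(196.0698052793205)] open 0.5475759571015039 F [ 0.529 -0.103 -0.249]
turn about tool z -0.006676462979569031
to [579.62  201.059 191.   ] delta [-0.92  -0.588  5.057] len 5.1730991271074656
255 [220 265]
265 [218 266]
275 [219 266]
clk 4.35 eef [580.319 201.776 196.031] rot [ 3.126 -0.005  1.304] board [np.float64(-0.5116717985856535), np.float64(207.37388819594884), np.float64(196.0312053570769)] open 0.5483836084299176 F [ 1.052 -0.207  0.86 ]
to [579.62  201.059 191.   ] delta [-0.902 -0.562  5.019] len 5.129831610920061
```

Request:
{"api": "step_arm", "payload": {"commands": [[[-1,-4,4],0,0.55],[[0,0,0],0,0.55],[[0,0,0],0,0.2],[[0,0,0],0,0.2],[[0,0,0],0,0.2],[[0,0,0],0,0.2]], "force": 30}}

```text
clock: 5.1
eef_pos: [576.0, 202.0, 192.1]
tcp_rot: [3.126, -0.005, 1.305]
contact_force: [-0.9, 0.3, 0.4]
opening: 0.273
```

```bash
cat > arc.py <<'E'
from b import *
import sys
# arc for panel: n outward board dir vec, off hinge offset; start from current pose, end upright
def arc(n,off,N,over=0):
    q=sense();p=q["eef_pos"];T=Ro.from_euler("xyz",q["tcp_rot"]).as_matrix()
    L=T[:,2]*0; gp=p+np.array([0,0,-153.])
    y=(gp-C)@n-off;z=gp[2]-28;r=np.hypot(y,z);a0=np.arctan2(z,y);print("r",r,"a0",a0,"rot",q["tcp_rot"],"clk",q["clock"],"op",q["opening"],"F",q["contact_force"])
    A=np.linspace(a0,np.pi/2+over,N+1)
    for a,b_ in zip(A[:-1],A[1:]):
        d=n*r*(np.cos(b_)-np.cos(a))+np.array([0,0,r*(np.sin(b_)-np.sin(a))])
        print(np.round(T.T@d,1).tolist())
E
python3 -c "
from arc import *
arc(ey,120,10)"
```

```text
r 87.22034353591498 a0 0.1274943882410109 rot [ 3.126 -0.005  1.305] clk 5.1 op 0.2725597745323008 F [-0.906  0.276  0.44 ]
[-2.4, 0.2, -12.3]
[-4.2, 0.2, -11.9]
[-5.8, 0.2, -11.1]
[-7.4, 0.2, -10.2]
[-8.8, 0.2, -9.0]
[-10.0, 0.1, -7.7]
[-11.0, 0.1, -6.1]
[-11.7, 0.1, -4.5]
[-12.3, 0.1, -2.8]
[-12.5, 0.1, -1.0]
```

Gripped on the 24 mm tab (opening 0.273). Now the first part of the arc.

Request:
{"api": "step_arm", "payload": {"commands": [[[-2.4,0,-12.3],0,0.2],[[-4.2,0,-11.9],0,0.2],[[-5.8,0,-11.1],0,0.2],[[-7.4,0,-10.2],0,0.2],[[0,0,0],0,0.2]]}}

```text
clock: 5.72
eef_pos: [570.2, 181.1, 240.7]
tcp_rot: [3.124, -0.006, 1.305]
contact_force: [1.1, -1.5, -1.9]
opening: 0.272
```

```bash
python3 -c "
from arc import *
arc(ey,120,6)"
```

```text
r 88.14313201569625 a0 0.7446414551471379 rot [ 3.124 -0.006  1.305] clk 5.725 op 0.27220429695573617 F [ 1.09  -1.474 -1.927]
[-8.8, 0.2, -8.4]
[-9.8, 0.2, -7.1]
[-10.7, 0.1, -5.7]
[-11.4, 0.1, -4.2]
[-11.9, 0.1, -2.6]
[-12.1, 0.1, -0.9]
```

Request:
{"api": "step_arm", "payload": {"commands": [[[-8.8,0,-8.4],0,0.2],[[-9.8,0,-7.1],0,0.2],[[-10.7,0,-5.7],0,0.2],[[-11.4,0,-4.2],0,0.2],[[-11.9,0,-2.6],0,0.2],[[-12,0,-0.9],0,0.2],[[0,0,0],0,0.2]]}}

```text
clock: 6.6
eef_pos: [552.3, 114.6, 272.3]
tcp_rot: [3.12, -0.009, 1.303]
contact_force: [5.1, -0.4, -7.1]
opening: 0.269
```

```bash
python3 -c "
from arc import *
arc(ey,120,2)"
```

```text
r 91.41135315772034 a0 1.6156978952786167 rot [ 3.12  -0.009  1.303] clk 6.6 op 0.2687772583802796 F [ 5.134 -0.385 -7.069]
[2.1, -0.0, -0.1]
[2.1, -0.0, -0.0]
```

Request:
{"api": "step_arm", "payload": {"commands": [[[-5,0,2],0,0.2],[[-3,0,0],0,0.2]]}}

```text
clock: 6.85
eef_pos: [550.9, 109.2, 272.0]
tcp_rot: [3.119, -0.018, 1.299]
contact_force: [8.1, 30.8, -18.0]
opening: 0.267
```

```bash
python3 -c "
from arc import *
arc(ey,120,2)
i=grab_frame('wrist');k=grab_frame('scene')
cv2.imwrite('pics/w4.png',np.hstack([cv2.resize(i,(400,300)),cv2.resize(k[120:250,150:310],(369,300))]))"
```

```text
r 91.46673189193531 a0 1.676471518525382 rot [ 3.119 -0.018  1.299] clk 6.85 op 0.26661897310380084 F [  8.133  30.835 -18.039]
[4.8, -0.0, -0.3]
[4.8, -0.0, -0.0]
```

View pics/w4.png

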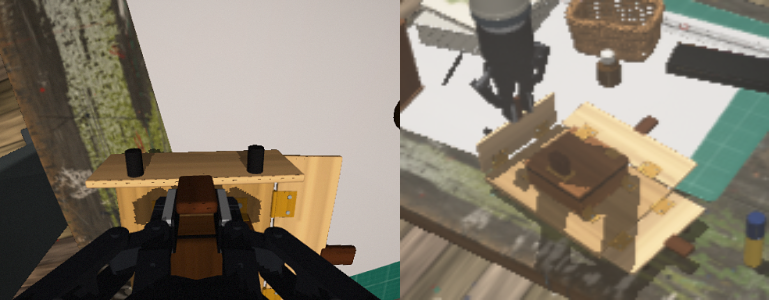

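Request:
{"api": "step_arm", "payload": {"commands": [[[2,0,0],0,0.5],[[0,0,0],0,0.55],[[0,0,0],0,0.55],[[0,0,-30],0,0.55],[[0,0,-30],0,0.55],[[0,0,0],0,0.55]]}}

```text
clock: 7.7
eef_pos: [547.6, 108.6, 332.6]
tcp_rot: [3.126, -0.013, 1.3]
contact_force: [-0.1, -0.9, 0.1]
opening: 0.548
```

```bash
python3 -c "
from b import *
plan([W(2.5,-206.5,300),W(2.5,-206.5,184)],-.26+np.pi/2)"
```

```text
clk 7.7 eef [547.615 108.618 332.567] rot [ 3.126 -0.013  1.3  ] board [np.float64(-7.872091505506825), np.float64(108.9165118251241), np.float64(332.56658741947496)] open 0.547845241040398 F [-0.107 -0.937  0.124]
turn about tool z -0.01054896614949441
to [ 475.628 -198.649  300.   ] delta [-315.713   12.298   28.808] len 317.2628859956323
to [ 475.628 -198.649  184.   ] delta [ -1.455  -1.836 115.976] len 116.0
```

Request:
{"api": "step_arm", "payload": {"commands": [[[-39,1.5,3.6],-0.01,0.55],[[-39,1.5,3.6],0,0.55],[[-39,1.5,3.6],0,0.55],[[-39,1.5,3.6],0,0.55],[[-39,1.5,3.6],0,0.55],[[-39,1.5,3.6],0,0.55],[[-39,1.5,3.6],0,0.55],[[-39,1.5,3.6],0,0.55],[[0,0,0],0,0.55],[[0,0,0],0,0.55]]}}

```text
clock: 8.95
eef_pos: [472.1, -205.3, 291.3]
tcp_rot: [3.138, -0.011, 1.31]
contact_force: [0.4, -0.2, 0.3]
opening: 0.55
```

```bash
python3 -c "
from b import *
plan([W(2.5,-206.5,300),W(2.5,-206.5,184)],-.26+np.pi/2)
i=grab_frame('wrist');pickle.dump((camera_model('wrist'),i,0),open('w5.pkl','wb'))
cv2.imwrite('pics/w5.png',cv2.resize(i,(768,576)))"
```

```text
clk 8.95 eef [ 472.139 -205.336  291.291] rot [ 3.138 -0.011  1.31 ] board [np.float64(0.8687399842904121), np.float64(-213.86407020823185), np.float64(291.29067852628145)] open 0.5500734697276162 F [ 0.425 -0.198  0.315]
turn about tool z -0.00047158724207174707
to [ 475.628 -198.649  300.   ] delta [ 7.454  1.685 -8.622] len 11.521407023588537
to [ 475.628 -198.649  184.   ] delta [ -1.256  -0.47  115.992] len 116.0
```

View pics/w5.png

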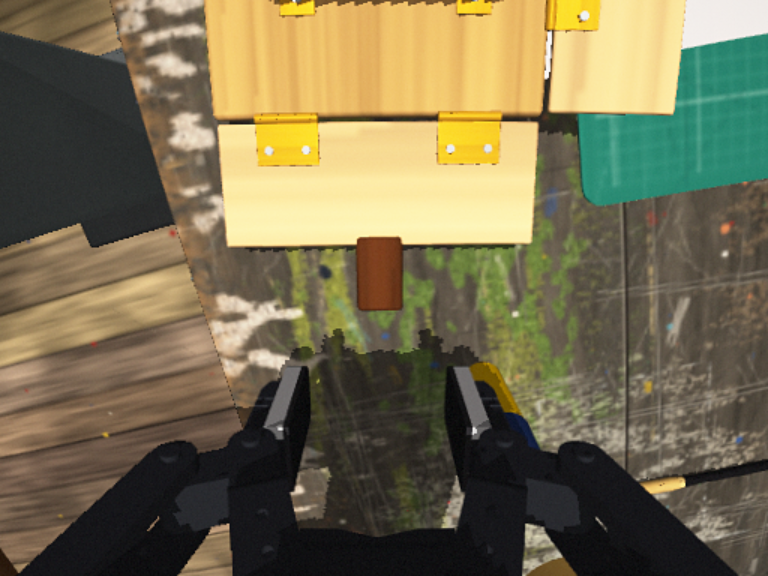

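Wrist view over the right panel: the tab is centred at (380,275) with its end at row 310 and the panel edge at row 245. The glue stick is at about (485,370), to the right and beyond the tab.

Run:
```python
import b
from b import *
b.m=pickle.load(open("w5.pkl","rb"))[0]
k=1.5625/1.5
for p,r in(((380,310),97),((380,244),62)):
    print(cyl(np.array(p)*k,-ey,120,r))
for p,z in(((487,365),0),((487,365),89)):
    X=onz(b.m,np.array(p)/1.5,z)-C;print("glue near edge",X@ex,X@ey)
G=np.array([519,-285,0])-C;print("glue",G@ex,G@ey)
X=onz(b.m,np.array((380,310))/1.5,32)-C;print(X@ex,X@ey)
```

```text
[(array([   3.263, -216.853,   33.343]), np.float64(0.05511099155756665)), (array([   2.628, -195.77 ,   88.563]), np.float64(0.6743172533313964))]
[(array([   3.105, -181.966,   30.048]), np.float64(0.03303511878255604)), (array([   2.862, -176.8  ,   52.856]), np.float64(0.41249744813073574))]
glue near edge 71.93721080929592 -266.94859046121906
glue near edge 47.78997752676774 -220.31632801445735
glue 66.82950608829273 -278.6057916052623
3.2780364908289856 -217.365505136252
```

Request:
{"api": "step_arm", "payload": {"commands": [[[6,2,30],0,0.55],[[0,0,35],0,0.55],[[-1,0,30],0,0.55],[[0,0,0],0,0.55],[[0,0,0],0,0.55]]}}

```text
clock: 9.62
eef_pos: [478.2, -195.4, 195.6]
tcp_rot: [3.135, -0.011, 1.317]
contact_force: [0.5, -0.3, 0.3]
opening: 0.546
```

Run:
```python
from b import *
i=grab_frame("wrist");m2=camera_model("wrist")
mk=(i[:,:,2].astype(int)>i[:,:,0]+15)&(i[:,:,2]<130)&(i[:,:,1]<i[:,:,2]*.6)
mk[:,:150]=0;mk[:,350:]=0
n,l,s_,c=cv2.connectedComponentsWithStats(mk.astype(np.uint8))
j=1+np.argmax(s_[1:,4]);print(s_[j],c[j])
cv2.imwrite("pics/w6.png",i)
X=onz(m2,c[j],33)-C;print("tab centre board",X@ex,X@ey)
plan([W(3,-208,182)],-.26+np.pi/2)
```

```text
[ 222  223   49   72 3289] [246.463 257.304]
tab centre board 2.5413334161638215 -196.32761169433638
clk 9.675 eef [ 478.146 -195.433  195.678] rot [ 3.135 -0.011  1.317] board [np.float64(4.094666706132488), np.float64(-202.7402773028199), np.float64(195.6784946842781)] open 0.5485406233765516 F [0.047 0.494 0.246]
turn about tool z 0.006186073680825466
to [ 475.721 -200.228  182.   ] delta [-5.396 -1.233 13.613] len 14.695720291179025
```

Request:
{"api": "step_arm", "payload": {"commands": [[[-4,-2,6],0,0.55],[[0,0,6],0,0.55],[[0,0,0],0,0.55],[[0,0,0],0,0.2],[[0,0,0],0,0.2],[[0,0,0],0,0.2],[[0,0,0],0,0.2]], "force": 30}}

```text
clock: 10.55
eef_pos: [474.9, -199.1, 184.9]
tcp_rot: [3.134, -0.01, 1.317]
contact_force: [-0.8, -0.3, -0.2]
opening: 0.271
```

```bash
python3 -c "
from arc import *
arc(-ey,120,10)"
```

```text
r 87.19489988952044 a0 0.04460204819757089 rot [ 3.134 -0.01   1.317] clk 10.55 op 0.2709148112026249 F [-0.829 -0.293 -0.17 ]
[1.7, 0.1, -13.2]
[3.7, 0.1, -12.8]
[5.6, 0.1, -12.0]
[7.4, 0.2, -11.1]
[9.0, 0.2, -9.8]
[10.4, 0.2, -8.3]
[11.5, 0.2, -6.6]
[12.4, 0.1, -4.8]
[13.0, 0.1, -2.9]
[13.3, 0.1, -0.9]
```

Request:
{"api": "step_arm", "payload": {"commands": [[[1.7,0,-13.2],0,0.2],[[3.7,0,-12.8],0,0.2],[[5.6,0,-12],0,0.2],[[7.4,0,-11.1],0,0.2],[[9,0,-9.8],0,0.2],[[0,0,0],0,0.2]]}}

```text
clock: 11.3
eef_pos: [481.9, -170.5, 248.6]
tcp_rot: [3.133, -0.011, 1.318]
contact_force: [-0.2, 1.1, -2.5]
opening: 0.273
```

```bash
python3 -c "
from arc import *
arc(-ey,120,5)"
```

```text
r 88.85462932660596 a0 0.864809513458876 rot [ 3.133 -0.011  1.318] clk 11.3 op 0.27260512421700667 F [-0.195  1.068 -2.525]
[10.2, 0.2, -7.3]
[11.1, 0.2, -5.8]
[11.8, 0.2, -4.2]
[12.3, 0.1, -2.5]
[12.5, 0.1, -0.7]
```

Request:
{"api": "step_arm", "payload": {"commands": [[[10.2,0,-7.3],0,0.2],[[11.1,0,-5.8],0,0.2],[[11.8,0,-4.2],0,0.2],[[12.3,0,-2.5],0,0.2],[[12.5,0,-0.5],0,0.2],[[5,0,2],0,0.2],[[4,0,0],0,0.2]]}}

```text
clock: 12.18
eef_pos: [498.4, -105.7, 270.0]
tcp_rot: [3.133, 0.002, 1.323]
contact_force: [-5.9, -29.0, -8.3]
opening: 0.27
```

```bash
python3 -c "
from arc import *
arc(-ey,120,1)"
```

```text
r 89.49145617094786 a0 1.6737977700920808 rot [3.133 0.002 1.323] clk 12.175 op 0.270402463127216 F [ -5.915 -29.014  -8.252]
[-9.2, -0.1, -0.5]
```

Request:
{"api": "step_arm", "payload": {"commands": [[[-2,0,0],0,0.5],[[0,0,0],0,0.55],[[0,0,0],0,0.55],[[0,0,-30],0,0.55],[[0,0,-35],0,0.55],[[0,0,-10],0,0.55],[[0,0,0],0.18,0.55],[[0,0,0],0.18,0.55],[[0,0,0],0.18,0.55],[[0,0,0],0.18,0.55],[[0,0,0],0.18,0.55],[[0,0,0],0.18,0.55],[[0,0,0],0.18,0.55],[[0,0,0],0.18,0.55],[[0,0,0],0.09,0.55],[[0,0,0],0,0.55]]}}

```text
clock: 14.18
eef_pos: [496.7, -101.8, 339.9]
tcp_rot: [-3.137, -0.001, -0.257]
contact_force: [-0.2, -0.4, -0.2]
opening: 0.549
```

```bash
python3 -c "
from b import *
plan([W(167,1.5,300),W(167,1.5,186)],-.26)"
```

```text
clk 14.175 eef [ 496.67  -101.776  339.935] rot [-3.137 -0.001 -0.257] board [np.float64(-2.366579628750308), np.float64(-107.48697302321358), np.float64(339.93546486122426)] open 0.5493222916418117 F [-0.153 -0.362 -0.211]
turn about tool z 0.002746568153795703
to [688.548 -40.568 300.   ] delta [ 169.935 -107.81    40.709] len 205.32423124801082
to [688.548 -40.568 186.   ] delta [ -0.157   0.57  113.998] len 114.0
```

Request:
{"api": "step_arm", "payload": {"commands": [[[34,-21.4,8],0,0.55],[[34,-21.4,8],0,0.55],[[34,-21.4,8],0,0.55],[[34,-21.4,8],0,0.55],[[32,-21,8],0,0.55],[[0,0,0],0,0.55],[[0,0,0],0,0.55]]}}

```text
clock: 15.05
eef_pos: [690.0, -37.4, 294.8]
tcp_rot: [-3.137, 0.003, -0.241]
contact_force: [-0.5, -0.1, 0.5]
opening: 0.55
```

```bash
python3 -c "
from b import *
plan([W(167,1.5,300),W(167,1.5,186)],-.26)
i=grab_frame('wrist');m2=camera_model('wrist');pickle.dump((m2,i,0),open('w7.pkl','wb'))
mk=(i[:,:,2].astype(int)>i[:,:,0]+15)&(i[:,:,2]<130)&(i[:,:,1]<i[:,:,2]*.62)
n,l,s_,c=cv2.connectedComponentsWithStats(mk.astype(np.uint8))
for j in 1+np.argsort(-s_[1:,4])[:4]:print(s_[j],c[j])
k=grab_frame('scene')
cv2.imwrite('pics/w7.png',np.hstack([cv2.resize(i,(400,300)),cv2.resize(k[120:250,150:310],(369,300))]))"
```

```text
clk 15.05 eef [690.035 -37.431 294.831] rot [-3.137  0.003 -0.241] board [np.float64(167.6201816000146), np.float64(4.915952799444739), np.float64(294.83117994639383)] open 0.5498313690960949 F [-0.54  -0.105  0.519]
turn about tool z 0.018994248900685795
to [688.548 -40.568 300.   ] delta [-0.712  3.375 -5.184] len 6.226560807668391
to [688.548 -40.568 186.   ] delta [  0.38    0.579 113.998] len 114.0
[ 194  309  116   26 1873] [250.494 320.091]
[ 195  336  112   22 1341] [249.618 344.298]
[  25   82   56   58 1243] [ 57.242 107.343]
[ 241  189   30   45 1216] [255.515 211.6  ]
```

View pics/w7.png

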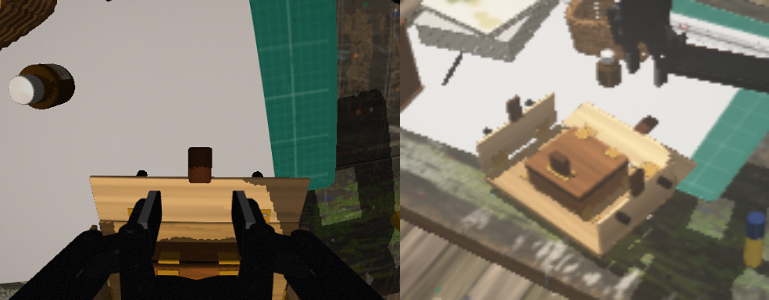

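Left and right panels stand upright. The back tab is at original pixels (256,211), with its end at row 189 and the panel edge at about row 228.

Run:
```python
import b
from b import *
b.m,i,_=pickle.load(open("w7.pkl","rb"))
# row profile for tab end & edge
g=i[175:245,256].tolist();print([sum(x) for x in g])
for p,r in(((255.5,189),97),((255.5,193),97),((255.5,228),62)):
    print(cyl(np.array(p)*1.5625,ex,80,r))
```

```text
[542, 532, 531, 534, 529, 536, 542, 534, 533, 533, 534, 546, 570, 91, 31, 42, 45, 42, 48, 55, 52, 58, 52, 46, 49, 49, 47, 60, 59, 47, 56, 52, 60, 56, 53, 45, 44, 51, 35, 115, 122, 119, 121, 123, 125, 126, 120, 120, 125, 127, 114, 111, 122, 119, 111, 121, 111, 121, 81, 390, 498, 477, 459, 448, 427, 412, 426, 426, 430, 437]
[(array([149.941,   1.423, -39.21 ]), np.float64(-0.7654886036861789)), (array([176.308,   2.693,  39.564]), np.float64(0.11950150730546942))]
[(array([143.371,   1.205, -45.438]), np.float64(-0.8588541238024314)), (array([175.309,   2.715,  46.035]), np.float64(0.18701797729608774))]
[(array([112.077,   0.53 , -25.057]), np.float64(-1.0270225122849106)), (array([141.48 ,   1.75 ,  36.017]), np.float64(0.12966727279655033))]
```

Request:
{"api": "step_arm", "payload": {"commands": [[[-1.5,2.7,30],0.019,0.55],[[0,0,35],0,0.55],[[0,0,28],0,0.55],[[0,0,0],0,0.55],[[0,0,0],0,0.55]]}}

```text
clock: 15.78
eef_pos: [685.6, -41.7, 204.8]
tcp_rot: [-3.136, -0.001, -0.262]
contact_force: [-0.4, -0.1, 0.1]
opening: 0.553
```

Run:
```python
from b import *
i=grab_frame("wrist");m2=camera_model("wrist")
mk=(i.sum(2)<200)&(i[:,:,2]>i[:,:,0])
for r in(235,245,255,265): 
    c=np.where(i[r,215:290].sum(1)<220)[0]+215; print(r,c[[0,-1]] if len(c) else None)
plan([W(166,2.2,191)],-.26)
```

```text
235 None
245 [224 270]
255 [224 270]
265 [225 270]
clk 15.825 eef [685.503 -41.651 204.841] rot [-3.136 -0.001 -0.262] board [np.float64(164.34121958637076), np.float64(-0.33746881668312323), np.float64(204.84060817609088)] open 0.5490134794441452 F [-0.437  0.436 -0.602]
turn about tool z -0.002248111815331022
to [687.764 -39.632 191.   ] delta [ 1.643 -2.455 13.857] len 14.168723835983
```

Tab columns 224–270 are centred at 247, against 251 for the jaws. A small -2 shift in y is needed, then down and grip.

Request:
{"api": "step_arm", "payload": {"commands": [[[1.6,-2.3,7],0,0.55],[[0,0,6],0,0.55],[[0,0,0],0,0.55],[[0,0,0],0,0.2],[[0,0,0],0,0.2],[[0,0,0],0,0.2],[[0,0,0],0,0.2]], "force": 30}}

```text
clock: 16.7
eef_pos: [688.6, -40.3, 193.7]
tcp_rot: [-3.136, -0.005, -0.262]
contact_force: [0.4, -1.6, -0.9]
opening: 0.274
```

```bash
python3 -c "
from arc import *
arc(ex,80,10)"
```

```text
r 87.89247629646498 a0 0.14499758323249343 rot [-3.136 -0.005 -0.262] clk 16.7 op 0.2735249003028608 F [ 0.438 -1.617 -0.927]
[-2.6, -0.1, -12.2]
[-4.3, -0.1, -11.7]
[-6.0, -0.1, -11.0]
[-7.5, -0.1, -10.0]
[-8.8, -0.1, -8.9]
[-10.0, -0.1, -7.5]
[-11.0, -0.0, -6.0]
[-11.7, -0.0, -4.4]
[-12.2, -0.0, -2.7]
[-12.5, -0.0, -1.0]
```

Request:
{"api": "step_arm", "payload": {"commands": [[[-2.6,0,-12.2],0,0.2],[[-4.3,0,-11.7],0,0.2],[[-6,0,-11],0,0.2],[[-7.5,0,-10],0,0.2],[[-8.8,0,-8.9],0,0.2],[[0,0,0],0,0.2]]}}

```text
clock: 17.45
eef_pos: [657.6, -32.3, 250.7]
tcp_rot: [-3.137, -0.005, -0.26]
contact_force: [0.3, -1.4, -2.0]
opening: 0.276
```

```bash
python3 -c "
from arc import *
arc(ex,80,5)"
```

```text
r 88.79296992290764 a0 0.9032798748815714 rot [-3.137 -0.005 -0.26 ] clk 17.45 op 0.27596789467652577 F [ 0.319 -1.433 -2.035]
[-9.7, -0.1, -6.7]
[-10.5, -0.1, -5.4]
[-11.2, -0.0, -3.9]
[-11.6, -0.0, -2.4]
[-11.8, -0.0, -0.9]
```

Request:
{"api": "step_arm", "payload": {"commands": [[[-9.7,0,-6.7],0,0.2],[[-10.5,0,-5.4],0,0.2],[[-11.2,0,-3.9],0,0.2],[[-11.6,0,-2.4],0,0.2],[[-11.8,0,-0.9],0,0.2],[[-5,0,2],0,0.2],[[-4,0,0],0,0.2]]}}

```text
clock: 18.32
eef_pos: [595.3, -16.4, 271.9]
tcp_rot: [-3.136, -0.02, -0.261]
contact_force: [22.8, -9.7, -30.7]
opening: 0.27
```

```bash
python3 -c "
from arc import *
arc(ex,80,1)"
```

```text
r 91.36361316125667 a0 1.6732377586133378 rot [-3.136 -0.02  -0.261] clk 18.325 op 0.27036544106363886 F [ 22.804  -9.709 -30.698]
[9.4, 0.0, -0.3]
```

Request:
{"api": "step_arm", "payload": {"commands": [[[2,0,0],0,0.5],[[0,0,0],0,0.6],[[0,0,0],0,0.6],[[0,0,-30],0,0.6],[[0,0,-25],0,0.6],[[0,0,0],0,0.6],[[-28,0,0],0,0.6],[[-36,0,0],0,0.6],[[-34,0,0],0,0.6],[[0,0,0],0,0.6],[[0,0,0],0,0.6]]}}

```text
clock: 19.7
eef_pos: [495.0, 10.8, 321.7]
tcp_rot: [-3.135, -0.008, -0.262]
contact_force: [0.4, 0.4, 0.7]
opening: 0.601
```

```bash
python3 -c "
from b import *
plan([W(-27.5,1,300),W(-27.5,1,247)],-.26)
i=grab_frame('wrist');m2=camera_model('wrist');pickle.dump((m2,i,0),open('w8.pkl','wb'))
k=grab_frame('scene')
cv2.imwrite('pics/w8.png',np.hstack([cv2.resize(i,(430,322)),cv2.resize(k[130:240,150:276],(369,322))]))"
```

```text
clk 19.7 eef [495.012  10.802 321.728] rot [-3.135 -0.008 -0.262] board [np.float64(-33.23534877845193), np.float64(0.7882707776803825), np.float64(321.728113756802)] open 0.6013215167986392 F [0.44  0.35  0.708]
turn about tool z -0.002067629239705937
to [500.606   9.515 300.   ] delta [ 5.564 -0.068 21.774] len 22.47331711836508
to [500.606   9.515 247.   ] delta [-0.418  0.336 52.997] len 53.0
```

View pics/w8.png

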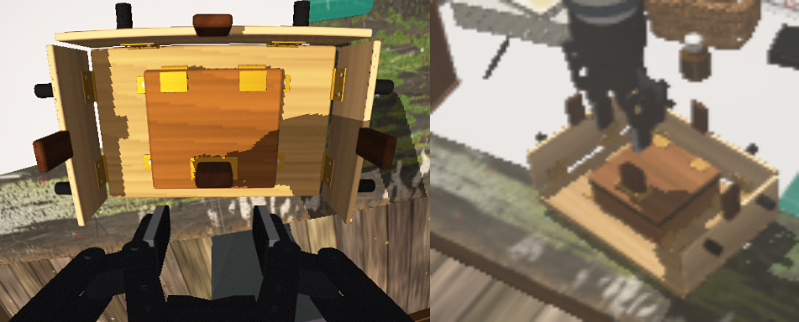

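Run:
```python
from b import *
m2,i,_=pickle.load(open("w8.pkl","rb"));k=512/430
for nm,p,z in(("pull",(213.5,178),103),("back tab end",(212,14),124),("L tab end",(38,154),124),("R tab end",(390,152),124)):
    X=onz(m2,np.array(p)*k,z)-C;print(nm,X@ex,X@ey)
```

```text
pull -26.008991368821878 -0.250156086545572
back tab end 86.37303013320705 1.098620109883286
L tab end -0.0033412491235212437 124.50787034609206
R tab end 2.2217501037690304 -124.3804528506377
```

Tab ends lie at board y ±124.5 and x +86, as they should for upright panels. Now descending to the pull.

Request:
{"api": "step_arm", "payload": {"commands": [[[5.5,1.5,22],0,0.6],[[0,0,25],0,0.6],[[0,0,16],0,0.6],[[0,0,0],0,0.6],[[0,0,0],0,0.6]]}}

```text
clock: 20.42
eef_pos: [504.5, 7.3, 257.3]
tcp_rot: [-3.135, -0.01, -0.263]
contact_force: [-0.0, -0.3, -1.2]
opening: 0.603
```

```bash
python3 -c "
from b import *
plan([W(-27.5,-1,249)],-.26)"
```

```text
clk 20.425 eef [504.512   7.337 257.255] rot [-3.135 -0.01  -0.263] board [np.float64(-23.161563067201246), np.float64(-0.08735389550675045), np.float64(257.2554715402345)] open 0.602792741184345 F [-0.002 -0.254 -1.238]
turn about tool z -0.003400234324004714
to [500.086   7.584 249.   ] delta [-4.424  0.972  8.203] len 9.370579933149315
```

Request:
{"api": "step_arm", "payload": {"commands": [[[-4,0.5,4],0,0.6],[[0,0,3],0,0.6],[[0,0,0],0,0.6],[[0,0,0],0,0.6]]}}

```text
clock: 20.92
eef_pos: [500.9, 8.0, 251.4]
tcp_rot: [-3.134, -0.013, -0.263]
contact_force: [-0.1, 0.2, -0.6]
opening: 0.601
```

```bash
python3 -c "
from b import *
plan([W(-27.5,-1,249)],-.26)
i=grab_frame('wrist');cv2.imwrite('pics/w9.png',i)"
```

```text
clk 20.925 eef [500.888   8.031 251.45 ] rot [-3.134 -0.013 -0.263] board [np.float64(-26.841665740040817), np.float64(-0.3598000181084263), np.float64(251.44967228729143)] open 0.6010473079966969 F [-0.059  0.227 -0.632]
turn about tool z -0.003302837994784147
to [500.086   7.584 249.   ] delta [-0.691  0.66   2.436] len 2.6161334694112175
```

View pics/w9.png

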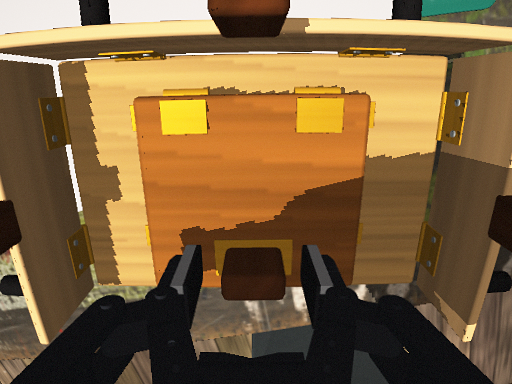

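The pull (columns 222–285) sits centred between the pads. Closing.

Request:
{"api": "step_arm", "payload": {"commands": [[[-2,0,1.5],0,0.6],[[0,0,0],0,0.25],[[0,0,0],0,0.25],[[0,0,0],0,0.25],[[0,0,0],0,0.25],[[0,0,0],0,0.25]], "force": 90}}

```text
clock: 21.72
eef_pos: [498.7, 8.0, 250.5]
tcp_rot: [-3.135, -0.013, -0.262]
contact_force: [-0.7, -0.0, 1.5]
opening: 0.329
```

Request:
{"api": "step_arm", "payload": {"commands": [[[0,0,-1],0,0.25],[[0,0,-1],0,0.25]]}}

```text
clock: 21.98
eef_pos: [498.9, 8.0, 251.6]
tcp_rot: [-3.135, -0.014, -0.261]
contact_force: [7.3, -2.4, -18.6]
opening: 0.332
```

Request:
{"api": "step_arm", "payload": {"commands": [[[0,0,-1],0,0.25],[[0,0,-1],0,0.25]]}}

```text
clock: 22.22
eef_pos: [499.0, 7.9, 251.7]
tcp_rot: [-3.136, -0.014, -0.262]
contact_force: [6.4, -0.7, -18.7]
opening: 0.328
```

Request:
{"api": "step_arm", "payload": {"commands": [[[0,0,-1.5],0,0.25],[[0,0,-1.5],0,0.25]]}}

```text
clock: 22.48
eef_pos: [499.2, 7.9, 252.1]
tcp_rot: [-3.136, -0.013, -0.262]
contact_force: [9.4, -1.0, -24.2]
opening: 0.329
```

Request:
{"api": "step_arm", "payload": {"commands": [[[0.5,0,-2],0,0.25],[[0.5,0,-2],0,0.25]]}}

```text
clock: 22.72
eef_pos: [499.7, 7.8, 252.4]
tcp_rot: [-3.136, -0.011, -0.262]
contact_force: [10.1, 0.2, -30.8]
opening: 0.328
```

Request:
{"api": "step_arm", "payload": {"commands": [[[0.5,0,-2.5],0,0.25],[[0.5,0,-2.5],0,0.25]]}}

```text
clock: 22.98
eef_pos: [500.5, 7.6, 253.9]
tcp_rot: [-3.136, -0.009, -0.262]
contact_force: [7.9, -1.0, -17.9]
opening: 0.332
```

Request:
{"api": "step_arm", "payload": {"commands": [[[0.5,0,-2.5],0,0.25],[[0.5,0,-2.5],0,0.25]]}}

```text
clock: 23.22
eef_pos: [502.0, 7.3, 257.3]
tcp_rot: [-3.136, -0.009, -0.263]
contact_force: [6.2, -0.9, -14.0]
opening: 0.331
```

Request:
{"api": "step_arm", "payload": {"commands": [[[0.5,0,-1.5],0,0.25],[[0.5,0,-1.5],0,0.25]]}}

```text
clock: 23.48
eef_pos: [503.0, 7.0, 259.2]
tcp_rot: [-3.136, -0.008, -0.263]
contact_force: [5.2, -0.8, -13.0]
opening: 0.328
```

The views are used up, so I check numerically whether the lid follows the gripper: the columns of the lid's side edges, before and now, against projections at several angles.

```bash
cat > lid.py <<'E'
from b import *
def edges(i,rows):
    g=cv2.cvtColor(i,cv2.COLOR_BGR2HSV).astype(int); out=[]
    lab=cv2.cvtColor(i,cv2.COLOR_BGR2LAB).astype(float)
    gx=cv2.GaussianBlur(lab[:,:,2]*1+lab[:,:,1]-lab[:,:,0]*.5,(3,3),0); d=np.gradient(gx,axis=1)
    for r in rows:
        l=110+np.argmax(d[r,110:190]);R=320+np.argmin(d[r,320:420]);out.append((l,R))
    return out
def pred(m,th,rows):
    res=[]
    H=np.array([57,64])
    for y in(57,-57):
        P=[]
        for x in np.linspace(57,-45,60):
            dx,dz=x-57,9.
            P.append(W(57+dx*np.cos(th)+dz*np.sin(th),y,64-dx*np.sin(th)+dz*np.cos(th)))
        u=proj(m,P);res.append([np.interp(r,u[:,1],u[:,0]) for r in rows])
    return np.array(res).T
E
python3 - <<'E'
from lid import *
rows=[140,170,200,230]
q=sense();m2=camera_model("wrist");i=grab_frame("wrist");cv2.imwrite("pics/w10.png",i)
i9=cv2.imread("pics/w9.png");print("before",edges(i9,rows));print("now",edges(i,rows))
for th in(0,.05,.1,.15,.2):print(th,pred(m2,th,rows).round(0).tolist())
T=np.array(m2["R"]);m9=dict(m2);
p9=np.array([500.888,8.031,251.45]);m9["t"]=m2["t"]+T@(q["eef_pos"]-p9);print("w9 pred th0",pred(m9,0,rows).round(0).tolist())
E
```

```text
before [(np.int64(137), np.int64(367)), (np.int64(141), np.int64(364)), (np.int64(144), np.int64(361)), (np.int64(148), np.int64(362))]
now [(np.int64(139), np.int64(362)), (np.int64(141), np.int64(360)), (np.int64(144), np.int64(358)), (np.int64(147), np.int64(356))]
0 [[140.0, 362.0], [143.0, 359.0], [147.0, 355.0], [150.0, 352.0]]
0.05 [[139.0, 363.0], [142.0, 360.0], [145.0, 357.0], [148.0, 354.0]]
0.1 [[139.0, 363.0], [141.0, 361.0], [143.0, 359.0], [146.0, 356.0]]
0.15 [[138.0, 364.0], [139.0, 362.0], [141.0, 361.0], [143.0, 359.0]]
0.2 [[137.0, 365.0], [138.0, 364.0], [139.0, 362.0], [141.0, 361.0]]
w9 pred th0 [[135.0, 368.0], [139.0, 365.0], [142.0, 361.0], [146.0, 358.0]]
```

The lid follows at about 0.09–0.1 rad. Continue to about 0.2 rad.

Request:
{"api": "step_arm", "payload": {"commands": [[[0.6,0,-1.8],0,0.25],[[0.6,0,-1.8],0,0.25],[[0.6,0,-1.8],0,0.25],[[0.6,0,-1.5],0,0.25],[[0,0,0],0,0.25],[[0,0,0],0,0.25]]}}

```text
clock: 24.28
eef_pos: [505.8, 6.3, 264.0]
tcp_rot: [-3.136, -0.007, -0.264]
contact_force: [3.5, -1.2, -8.7]
opening: 0.33
```

Run:
```python
from lid import *
rows=[140,170,200,230]
q=sense();m2=camera_model("wrist");i=grab_frame("wrist");cv2.imwrite("pics/w11.png",i)
print("now",np.array(edges(i,rows)).tolist(),q["eef_pos"],q["contact_force"])
for th in(.1,.15,.2,.25,.3):print(th,pred(m2,th,rows).round(0).tolist())
k=camera_model("wrist")
```

```text
now [[142, 359], [144, 358], [146, 356], [148, 355]] [505.813   6.272 263.998] [ 3.482 -1.229 -8.726]
0.1 [[142.0, 360.0], [144.0, 358.0], [147.0, 356.0], [149.0, 353.0]]
0.15 [[141.0, 361.0], [143.0, 359.0], [145.0, 357.0], [147.0, 355.0]]
0.2 [[141.0, 361.0], [142.0, 360.0], [143.0, 359.0], [145.0, 357.0]]
0.25 [[140.0, 362.0], [141.0, 361.0], [141.0, 361.0], [142.0, 360.0]]
0.3 [[139.0, 363.0], [139.0, 363.0], [140.0, 362.0], [140.0, 362.0]]
```

Request:
{"api": "step_arm", "payload": {"commands": [[[0.8,0,-2],0,0.25],[[0.8,0,-2],0,0.25],[[0,0,0],0,0.25],[[0,0,0],0,0.25],[[0,0,0],0,0.25],[[0,0,0],0,0.25]]}}

```text
clock: 25.08
eef_pos: [507.8, 5.8, 267.7]
tcp_rot: [-3.137, -0.009, -0.262]
contact_force: [4.4, -0.7, -10.8]
opening: 0.329
```

Run:
```python
from lid import *
rows=[140,170,200,230]
q=sense();m2=camera_model("wrist");i=grab_frame("wrist");cv2.imwrite("pics/w12.png",i)
print("now",np.array(edges(i,rows)).tolist(),q["eef_pos"],q["contact_force"],q["opening"])
for th in(.1,.15,.2,.25,.3):print(th,pred(m2,th,rows).round(0).tolist())
# screens: side panel top tabs (dark brown blobs) in the scene view
sc=grab_frame("scene");ms=camera_model("scene")
for nm,X in(("L",W(-2,123,112)),("R",W(2.5,-123,112)),("B",W(83,1.5,112))):
    u=proj(ms,X)[0].round().astype(int);print(nm,u,sc[u[1],u[0]])
    v=proj(ms,X+[0,0,-98]+(ey*85 if nm=="L" else -ey*85 if nm=="R" else ex*85))[0].round().astype(int);print("  flat place",v,sc[v[1],v[0]])
s0=cv2.imread("pics/scene0.png")
for nm,X in(("glue",[519,-285,40]),("bottle",[794,93,30])):
    u=proj(ms,X)[0].astype(int);print(nm,np.abs(sc[u[1]-12:u[1]+12,u[0]-10:u[0]+10].astype(int)-s0[u[1]-12:u[1]+12,u[0]-10:u[0]+10]).mean())
```

```text
now [[144, 357], [145, 356], [147, 355], [149, 354]] [507.787   5.798 267.691] [  4.415  -0.656 -10.783] 0.3287972166488362
0.1 [[145.0, 358.0], [147.0, 356.0], [149.0, 353.0], [151.0, 351.0]]
0.15 [[144.0, 358.0], [146.0, 357.0], [148.0, 355.0], [149.0, 353.0]]
0.2 [[144.0, 359.0], [145.0, 358.0], [146.0, 356.0], [147.0, 355.0]]
0.25 [[143.0, 359.0], [144.0, 359.0], [144.0, 358.0], [145.0, 357.0]]
0.3 [[142.0, 360.0], [142.0, 360.0], [143.0, 360.0], [143.0, 359.0]]
L [199 166] [59 66 77]
  flat place [187 177] [64 68 72]
R [253 198] [49 57 67]
  flat place [273 232] [52 61 64]
B [241 169] [55 63 74]
  flat place [259 178] [228 231 233]
glue 5.427777777777778
bottle 5.5375
```

```bash
python3 -c "
from rig import *
q=sense();print(q['clock'],q['qvel'],q['contact_force']);print(sign_off())"
```

```text
25.175 [-0.00045903  0.00088087  0.00172277  0.00015881 -0.00129584  0.00012118] [  4.67657612   0.1713867  -10.31603482]
the job is handed in; nothing more can be done
None
```

The job is handed in at 25.2 s: all three panels were folded up first, then the lid was broken free of its seal. It is still held ajar by the pull; `sign_off` gives no verdict.

- **Screen:** I folded left, right and back by their tabs. Left and right were pressed against their stops with about 30 N and the back with about 25 N. Before the lid was touched, a picture showed all three upright. The left and right tab ends measured within about 2 mm of where an upright panel puts them. The back one measured 3 mm out, about 0.035 rad.
- **Lid:** I raised it in 1–2.5 mm steps. The pull force peaked at about 31 N against the roughly 20 N stated, and the lid did not fly open.
- **Final angle:** It is about 0.21 rad from the pull's height and about 0.19 rad from the lid edges in the wrist picture, so it may have slipped slightly in the grip. Both are well inside 0.11–0.33 rad. The arm was still and the wrist force was about 11 N.
- **Weaker checks:** My 12 views were used up, so the last checks were numerical only. For the panels they were single-pixel colour samples: tab colour showed at all three upright places, and only the back panel's flat place was clearly empty. The glue stick and bottle looked unchanged in the scene picture. I did not check the other loose things, but the arm never went near them.

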